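Seat a culture dish in the colony counter's well and switch on its light

TASK

The large closed culture dish lies on the flat deck of the colony counter, beside the round viewing well. Without lifting or tipping it, nudge it across the deck with the fingertips until it drops over the well's edge and sits flat on the bottom of the well; then push the round key on the counter's front strip all the way down to switch on the well's light, and let it spring back. Leave the small dish, the marker, the stack of dishes and the pipette where they are.

Things in the scene. Friction and masses are not known exactly. Their poses are not given: they have to be found in the camera images.
- counter: colony counter, fixed white bench instrument. Origin on the bench below the well's centre; x points from its front key strip to its rear console, z up; yaw within 0.3 rad. Flat deck 75 mm above the bench, x -150 to 115, y -190 to 190 mm; rear console 33 mm higher, x 115 to 160; a 100 mm magnifier parked behind at x 195, y 90, its top 164 mm above the bench
- well (a point): centre of the mouth of the round viewing well, at deck height (75 mm above the bench): a recess 96 mm in diameter and 7 mm deep with a flat pale bottom and a steel trim ring flush with the deck
- dish: the large closed culture dish, a clear disc with beige agar, 90 mm wide, 15 mm high, 35 to 60 g, lid fixed; loose, flat on the deck left or right of the well, centre 100 to 135 mm from the well's. Origin: centre of its underside, z up. Seated, its underside is 7 mm below the deck, its top 8 mm above the deck, with 3 mm of play all round
- small_dish: a small closed culture dish of the same make, 55 mm in diameter and 15 mm high, loose on the deck on the other side of the well; to be left alone. Origin: centre of its underside
- key_top (a point): centre of the top of the round grey key, 28 mm in diameter, on the front strip of the deck (117 mm in front of the well's centre, 50 mm to its -y side in the counter's frame); its top stands 9 mm above the deck when up. It is pushed straight down
- key (a joint): travel of the round key in m: 0 up, 0.005 fully down; a spring returns it, about 1.2 N to start and 4.2 N fully down
- marker: marker pen, 130 mm long and 13 mm thick, loose, lying across the deck between the well and the rear console; to be left alone. Origin: centre of its underside, x along the pen
- dish_stack: stack of four large closed dishes, 90 mm in diameter and 61 mm high, on the bench to the robot's right of the counter; to be left alone. Origin: centre of its underside
- pipette: hand pipette, about 265 mm long and 24 mm thick, lying on the bench to the robot's left of the counter; to be left alone. Origin: on the bench below its middle, x along it
Not all that is in view belongs to the job. Leave any red or yellow look-alike of the dish alone.

How it is judged:
By the outcome, as a careful person would: the job done as asked, in the order asked, and still so for the second after the job is handed in, with the robot touching nothing.
It also fails if it takes over 48 s, if anything falls off the work surface, if the arm or the gripper's body presses on something with over 40 N, if the wrist force passes 120 N, or if a joint passes its speed limit or range.

ROBOT

A 6-joint arm with a two-finger parallel gripper is mounted at the origin on the work surface. World frame = base frame: x ahead of the robot, y to its left, z up, the work surface at z = 0. Lengths are in mm, angles in rad, forces in N, time in s.
With the tool pointing down it reaches from about 275 to 750 mm from the base axis. Payload 10.2 kg.
Tool frame: the origin (TCP) lies midway between the tips of the shut fingers; the grasp point (between the pads) lies 19 mm behind it (ctrl.grip_depth is the distance from the TCP to the grasp point, in mm); y points along the fingers, x is the direction in which the jaws open and shut, and the axes are right-handed (so a half turn about y gives the same grasp; the last joint's range is limited). The gripper opens to 85 mm and grips with 20 to 120 N. Pads are 22 mm wide; open, the fingers measure 114 mm over their backs; the gripper's body (76 mm by 85 mm) begins 54 mm behind the grasp point. The pads swing forward as they close: fully open they stand 13 mm farther back than shut.
Start: joints at [-1.526, 0.313, 1.498, -0, 1.331, -0.223], TCP at [138.907, -506.296, 231.294] pointing down, gripper open.
Joint ranges: [-2.94, 2.94], [-0.97, 2.17], [0.19, 2.56], [-1.23, 4.37], [0.02, 3.11], [-2.88, 2.88]. Speed limits (rad/s): [2.39, 2.39, 3.01, 3.14, 3.14, 3.14].

INTERFACE

Orientations are given as a unit quaternion [w, x, y, z].
In Python, from rig import ctrl gives the robot as it stands. The module is installed in compiled form; this text tells all that it offers.
- The arm moves only by the tool drive_tool, never from a script. Its arguments are lists of equal length, an entry for each row: "gripper": the closure, from 0 (fully open) to 1 (shut); "offset": the shift along the tool's x, y, z in m, a list of three; "turn": the turn about the tool's y in degrees. In form: {"gripper": [gripper, ...], "offset": [[tx, ty, tz], ...], "turn": [turn, ...]}. A call has 1 to 20 rows; each row shifts and turns the commanded pose from where the row before left it, along the tool's axes as they then stand; what a row does not reach is not made up. A row lasts 1/12 s, in which the tool goes at most 41.7 mm and 7.16 degrees, less where a joint would pass 70% of its speed; a pose out of reach is approached as far as the arm can. A call is refused whole if a number of a shift passes 0.0417 or a number of a turn 7.16, either way. A call with a gripper value outside its range is refused whole. The fingers move at their own pace and stop on an object; "force" is the grip in N (left out, the last holds). Time passes only in rows, so rows that do not move let the fingers close. It gives the time, the measured TCP pose, the force and the opening at its end, in the units of the state.
- ctrl.sense(): the state, without advancing time (a new reading comes with each control period).
- ctrl.capture(name): name is "side" or "top"; returns (picture, depth): 400x640x3 uint8, red, green, blue; 400x640 float32, mm along the optical axis (not along the pixel's ray), 0 where there is no reading.
- ctrl.camera_params(name): a dict with "fovy" (degrees; the focal length in pixels is half the picture's height over the tangent of half this angle, whatever the lens; pixels are square), "cx", "cy" (the principal point, pixels), "distortion" ([k1, k2, p1, p2, k3] as OpenCV has them; the pictures are not rectified), "view" (4x4, takes a point from world to camera coordinates). Camera axes: x right, y down, z forward; pixel columns grow to the right and rows downward; lengths in mm; the calibration is good to about 2 mm. A picture is of the moment at which its call begins. camera_params takes no time and is no camera call.
- ctrl.finish_job(): hands the job in, once; it reports no verdict.
Trained networks look in the newest picture that a camera, given by its name, has taken for a name from the list of things; names that differ only in an ending like _2 or _b are one class to them, and where a whole thing is asked for, a point or a joint stands for the part that bears it (a point fixed in the world has none). Each returns a list of dicts, best first, with "score" (0 to 1); they miss things now and then, are a little off and sometimes report something else, mostly with a low value. They report only what shows in the picture. A call takes as long as a camera call. They do not tell look-alikes from the thing itself.
- ctrl.boxes_of(camera, query): "centre" ([x, y, z] in mm, in the coordinates of the camera as it stood for that picture, good to about 4 mm: the middle of the surface that is visible of it).
- ctrl.regions_of(camera, query): "mask" (400x640 bool, what is visible of it).
- ctrl.pinpoint(camera, query): "centre" ([x, y, z] in mm, in the coordinates of the camera as it stood for that picture, good to about 4 mm: a listed point, or the origin of a listed thing).
The state is a dict: "time_s": time; "joints": joint angles; "dq": joint speeds; "tau": joint torques, N m; "eef_pos": TCP position; "ee_rot": TCP orientation; "force": force on the tool from outside, world axes, zero at the start; "wrist_torque": the same for the moment, N m; "grip_width": opening from 0.0 (shut) to 1.0 (fully open).
Only numpy, scipy, OpenCV 4.12 (cv2) and the standard library are available. Lean on these libraries where they do the work, as an engineer would, in place of code of your own. Each camera call takes 0.05 s, during which the arm holds its last target.

## Working session

There is one attempt and no reset: what is moved stays moved. The work goes in short steps, Python scripts to look and compute and a tool call to move; the robot and the scene stay as the last step left them, time stands still between calls to the robot, and variables do not carry over. Pictures are saved under pics/ and viewed, and the job is handed in when it is done.

Besides the shell and the picture viewer there is one more tool, called as name([rows], argument=value, ...), one row to a line, values as JSON. drive_tool: Moves the arm, as the interface text tells. Its arguments: {"type":"object","properties":{"gripper":{"type":"array","items":{"type":"number"}},"offset":{"type":"array","items":{"type":"array","items":{"type":"number"}}},"turn":{"type":"array","items":{"type":"number"}},"force":{"type":"number"}},"required":["gripper","offset","turn"]}

```bash
mkdir -p pics
cat > h.py <<'E'
from rig import ctrl
import numpy as np, cv2
from scipy.spatial.transform import Rotation as R
def c2w(cam,p):
    V=np.array(ctrl.camera_params(cam)["view"]); return (np.linalg.inv(V)@np.r_[p,1])[:3]
def rot(): 
    q=ctrl.sense()["ee_rot"]; return R.from_quat([q[1],q[2],q[3],q[0]]).as_matrix()
E
python3 - <<'E'
from h import *
s=ctrl.sense(); print(s["time_s"],s["eef_pos"],rot().round(3),s["force"],s["grip_width"])
for c in ["top","side"]:
    p,d=ctrl.capture(c); cv2.imwrite(f"pics/{c}0.png",p[:,:,::-1])
    np.savez(f"{c}0.npz",p=p,d=d)
    for q in ["well","dish","small_dish","key_top","marker","counter"]:
        for r in ctrl.pinpoint(c,q)[:3]: print(c,q,round(r["score"],2),c2w(c,r["centre"]).round(1))
print(ctrl.sense()["time_s"])
E
```

```text
0.0 [ 138.89463597 -506.03156129  230.73758588] [[ 0.265 -0.     0.964]
 [-0.964  0.001  0.265]
 [-0.001 -1.     0.   ]] [-0.03131724  0.39714004 -0.14039743] 0.9988868922912265
top well 0.96 [582.4   6.3  76.6]
top dish 0.92 [ 482.5 -329.     1.2]
top dish 0.84 [ 309.2 -208.2    3. ]
top dish 0.82 [ 679.1 -304.9   -2.1]
top small_dish 0.64 [552.8 112.8  75.6]
top key_top 0.45 [477.8 -61.9  86.4]
top marker 0.48 [657.4  82.5  73.2]
top counter 0.97 [578.    9.4   1.6]
side well 0.79 [580.7   9.1  70.7]
side dish 0.91 [ 610.2 -113.1   72.6]
side dish 0.6 [ 678.4 -305.6   -3.1]
side dish 0.59 [554.2 114.5  72.6]
side small_dish 0.48 [557.5 112.3  71.8]
side key_top 0.37 [476.1 -62.7  84.1]
side marker 0.5 [661.6  72.5  71.7]
side counter 0.92 [583.2  11.6  -0.7]
0.7
```

View pics/top0.png

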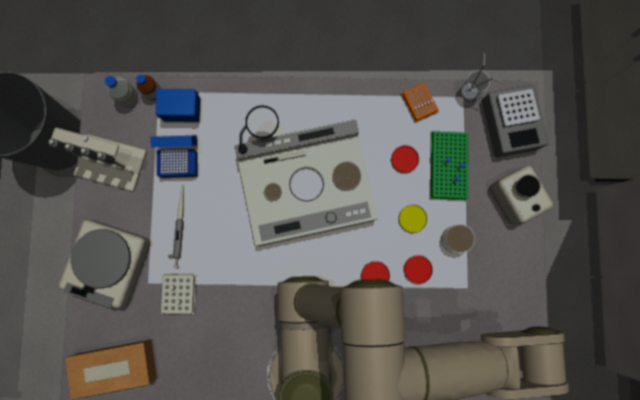

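View pics/side0.png

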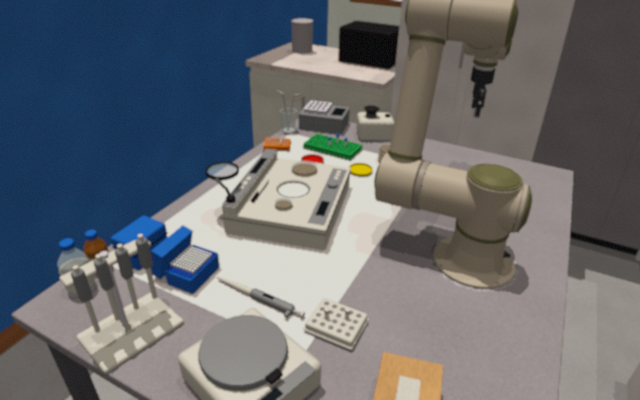

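```bash
cat >> h.py <<'E'
def ray(cam,uv,z):
    P=ctrl.camera_params(cam); f=200/np.tan(np.radians(P["fovy"])/2)
    K=np.array([[f,0,P["cx"]],[0,f,P["cy"]],[0,0,1.]])
    n=cv2.undistortPoints(np.array(uv,float).reshape(-1,1,2),K,np.array(P["distortion"],float)).reshape(-1,2)
    M=np.linalg.inv(np.array(P["view"])); o=M[:3,3]
    D=np.c_[n,np.ones(len(n))]@M[:3,:3].T
    return o+D*((z-o[2])/D[:,2])[:,None]
def show(cam,name,c,r):
    p,d=ctrl.capture(cam); 
    a=[max(0,c[1]-r),c[1]+r,max(0,c[0]-r),c[0]+r]
    im=cv2.resize(p[a[0]:a[1],a[2]:a[3]],(600,600),interpolation=cv2.INTER_CUBIC)
    cv2.imwrite(f"pics/{name}.png",im[:,:,::-1]); return p,d
E
python3 - <<'E'
from h import *
for c in ["top","side"]:
  p,d=show(c,c+"1",(306,184) if c=="top" else (290,190),75)
  for q in ["dish","small_dish","key_top","well","marker"]:
    try: rs=ctrl.regions_of(c,q)
    except Exception as e: print(q,e); continue
    for r in rs[:5]:
        m=r["mask"].astype(np.uint8); cs,_=cv2.findContours(m,0,1)
        k=max(cs,key=cv2.contourArea)
        (u,v),rad=cv2.minEnclosingCircle(k); z={"dish":90,"small_dish":90,"key_top":84,"marker":82,"well":75}[q]
        mm=cv2.moments(m,True); cen=(mm["m10"]/mm["m00"],mm["m01"]/mm["m00"])
        w=ray(c,k.reshape(-1,2),z)
        print(c,q,round(r["score"],2),np.round(cen,1),ray(c,[cen],z)[0].round(1),"r",np.round((np.ptp(w[:,0]),np.ptp(w[:,1])),0))
E
```

```text
top dish 0.88 [375.1 270.8] [ 319.1 -199.6   90. ] r [52. 83.]
top dish 0.84 [412.8 218. ] [ 477.9 -312.8   90. ] r [88. 85.]
top dish 0.79 [418.1 268.8] [ 326.7 -327.3   90. ] r [83. 83.]
top dish 0.73 [404.8 158.2] [ 660.8 -290.3   90. ] r [84. 83.]
top dish 0.71 [346.2 174.6] [ 606.9 -111.7   90. ] r [89. 85.]
top small_dish 0.66 [272.2 190.4] [554.9 111.4  90. ] r [52. 55.]
top key_top 0.56 [330.5 217. ] [477.6 -65.8  84. ] r [24. 21.]
top well 0.67 [300.8 178.1] [596.5  26.   75. ] r [435. 441.]
top marker 0.72 [282.6 157. ] [660.   82.6  82. ] r [ 39. 125.]
side dish 0.6 [303.8 168.6] [598.6 -96.5  90. ] r [103. 121.]
side dish 0.57 [313.3 158.4] [ 605.6 -177.9   90. ] r [82. 61.]
side dish 0.56 [360.8 169.6] [ 427.9 -183.6   90. ] r [ 87. 101.]
side small_dish 0.51 [304.3 168.3] [598.  -99.1  90. ] r [ 97. 108.]
side small_dish 0.5 [283.4 203.6] [547.2 121.9  90. ] r [59. 67.]
side key_top 0.4 [332.5 184.4] [473.2 -58.3  84. ] r [22. 24.]
side well 0.86 [282.  200.5] [571.9  89.5  75. ] r [557. 507.]
```

View pics/top1.png

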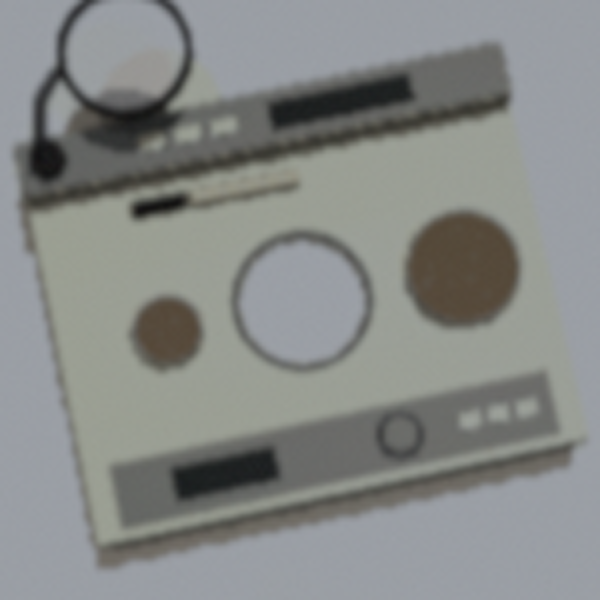

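Run:
```python
from h import *
w=ray("top",[(306.4,183.6)],75)[0];d=ray("top",[(346.4,175.9)],86)[0];k=ray("top",[(330.9,217.1)],84)[0]
print(w,d,k)
v=w-d; print(np.hypot(*v[:2]),np.degrees(np.arctan2(v[1],v[0])),np.hypot(*(k-w)[:2]),np.degrees(np.arctan2(*(k-w)[1::-1])))
for c in "top","side":
  P=ctrl.camera_params(c); print(np.linalg.inv(P["view"])[:3,3],P["distortion"])
```

```text
[579.78994329   8.59347573  75.        ] [ 603.68388997 -112.72076529   86.        ] [477.36468551 -67.02022381  84.        ]
123.64491806196814 101.14230671642444 127.31207715403588 -143.56403474758383
[ 334.53143668   -7.38538816 1584.13572956] [-0.00806981  0.          0.          0.          0.        ]
[ -50.65376204 1088.4723865   823.90674182] [-0.0706938  0.         0.         0.         0.       ]
```

drive_tool([
  [-0.009,0,0.0274],
  [-0.009,0,0.0274],
  [-0.009,0,0.0274],
  [-0.009,0,0.0274],
  [-0.009,0,0.0274],
  [-0.009,0,0.0274],
  [-0.009,0,0.0274],
  [-0.009,0,0.0274],
  [-0.009,0,0.0274],
  [-0.009,0,0.0274],
  [-0.009,0,0.0274],
  [-0.009,0,0.0274],
  [-0.009,0,0.0274],
  [-0.009,0,0.0274],
  [-0.009,0,0.0274],
  [-0.009,0,0.0274],
  [-0.009,0,0.0274],
  [-0.009,0,0.0274],
  [-0.009,0,0.0274],
  [-0.009,0,0.0274],
], gripper=[0.4,0.4,0.4,0.4,0.4,0.4,0.4,0.4,0.4,0.4,0.4,0.4,0.4,0.4,0.4,0.4,0.4,0.4,0.4,0.4], turn=[0,0,0,0,0,0,0,0,0,0,0,0,0,0,0,0,0,0,0,0])

```text
time_s: 2.97
eef_pos: [620.8, -186.7, 231.2]
ee_rot: [-0.562, 0.562, -0.429, 0.429]
force: [-0.1, -0.2, 0.5]
grip_width: 0.598
```

drive_tool([
  [0,0,0],
  [0,0,0],
  [0,0,0],
  [0,0,0],
  [0,0,0],
  [0,0,0],
  [0,0,0],
  [0,0,0],
  [0,0,0],
  [0,0,0],
  [0,0,0],
  [0,0,0],
  [0,0,0],
  [0,0,0],
  [0,0,0],
  [0,0,0],
], gripper=[0.4,0.4,0.4,0.4,0.4,0.4,0.4,0.4,0.4,0.4,0.4,0.4,0.4,0.4,0.4,0.4], turn=[-6,-6,-6,-6,-6,-6,-6,-6,-6,-6,-6,-6,-6,-6,-2,0])

```text
time_s: 4.3
eef_pos: [619.7, -187.7, 231.2]
ee_rot: [0.704, -0.704, -0.07, 0.07]
force: [-0.5, -0.7, -0.5]
grip_width: 0.598
```

Run:
```python
from h import *
s=ctrl.sense(); print(s["time_s"],s["eef_pos"],rot().round(3),s["force"],s["grip_width"],s["joints"])
show("top","top2",(306,184),75);show("side","side2",(300,170),75)
```

```text
4.3 [ 619.74037007 -187.71027537  231.17871824] [[ 0.98  -0.    -0.198]
 [ 0.198  0.     0.98 ]
 [-0.    -1.     0.   ]] [-0.5235397  -0.66837387 -0.53091893] 0.5979426843585615 [-4.74685326e-01  5.93537702e-01  1.07768269e+00  5.00276090e-06
  1.47056224e+00 -6.73867772e-01]
```

drive_tool([
  [0,0.025,0],
  [0,0.025,0],
  [0,0.025,0],
  [0,0.025,0],
  [0,0.02,0],
  [0,0.015,0],
  [0,0.01,0],
  [0,0.005,0],
  [0,0,0],
], gripper=[0.4,0.4,0.4,0.4,0.4,0.4,0.4,0.4,0.4], turn=[0,0,0,0,0,0,0,0,0])

```text
time_s: 5.15
eef_pos: [619.5, -187.6, 80.6]
ee_rot: [0.704, -0.703, -0.069, 0.07]
force: [-0.2, -0.7, 0.6]
grip_width: 0.6
```

Run:
```python
from h import *
show("top","top3",(320,184),75);show("side","side3",(300,170),75)
s=ctrl.sense(); print(s["time_s"],s["eef_pos"],s["force"])
```

```text
5.25 [ 620.1800181  -187.92269876   82.23608466] [-0.06633087  0.65770076  0.41363143]
```

View pics/top3.png

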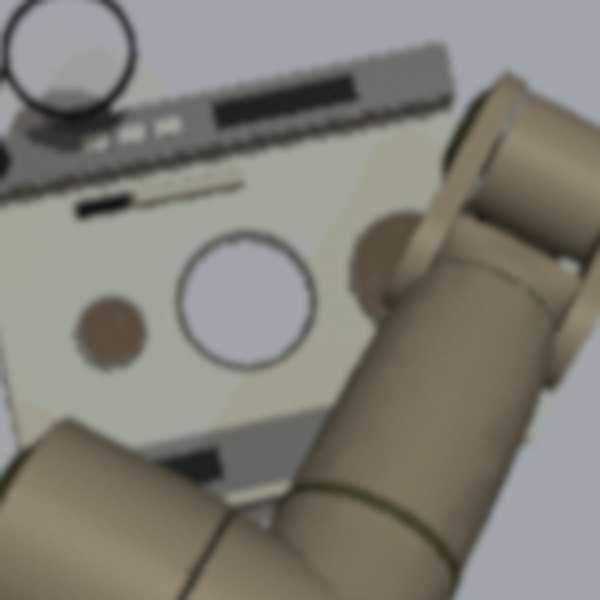

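View pics/side3.png

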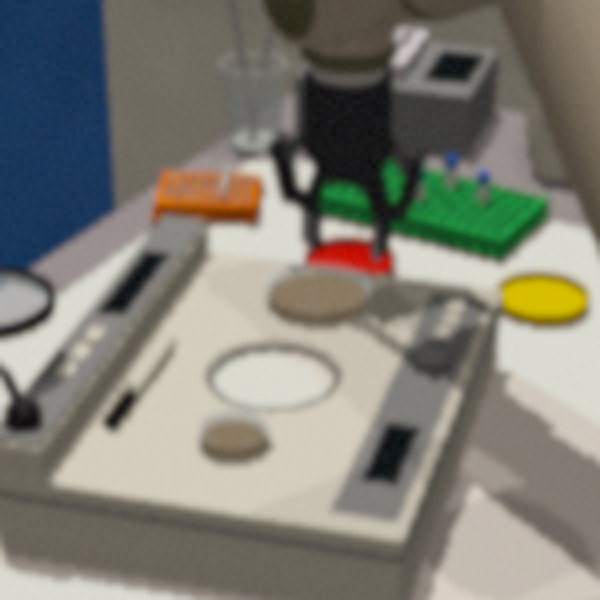

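```bash
cat >> h.py <<'E'
def proj(cam,P3):
    P=ctrl.camera_params(cam); f=200/np.tan(np.radians(P["fovy"])/2)
    K=np.array([[f,0,P["cx"]],[0,f,P["cy"]],[0,0,1.]]); V=np.array(P["view"])
    return cv2.projectPoints(np.array(P3,float).reshape(-1,1,3),cv2.Rodrigues(V[:3,:3])[0],V[:3,3],K,np.array(P["distortion"],float))[0].reshape(-1,2)
E
python3 - <<'E'
from h import *
s=ctrl.sense(); Rm=rot(); t=s["eef_pos"]
for x in(-30,30):
  for up in (0,5,10,20): print(x,up,((proj("side",t+Rm@np.array([x,-up,0]))-[225,95])*4).round(0))
E
```

```text
-30 0 [[376. 258.]]
-30 5 [[376. 253.]]
-30 10 [[376. 248.]]
-30 20 [[377. 238.]]
30 0 [[311. 249.]]
30 5 [[311. 243.]]
30 10 [[311. 238.]]
30 20 [[311. 228.]]
```

drive_tool([
  [0,0.002,0],
  [0,0.002,0],
  [0,0,0.008],
  [0,0,0.008],
  [0,0,0.006],
  [0,0,0.005],
  [0,0,0.005],
  [0,0,0.007],
  [0,0,0.007],
  [0,0,0.007],
  [0,0,0.007],
  [0,0,0.007],
  [0,0,0.007],
  [0,0,0.006],
  [0,0,0.005],
  [0,0,0],
], gripper=[0.4,0.4,0.4,0.4,0.4,0.4,0.4,0.4,0.4,0.4,0.4,0.4,0.4,0.4,0.4,0.4], turn=[0,0,0,0,0,0,0,0,0,0,0,0,0,0,0,0])

```text
time_s: 6.58
eef_pos: [602.9, -103.3, 77.3]
ee_rot: [0.704, -0.704, -0.07, 0.07]
force: [-0.2, -0.1, 0.1]
grip_width: 0.602
```

Run:
```python
from h import *
show("top","top4",(320,184),75);show("side","side4",(300,170),75)
s=ctrl.sense(); print(s["time_s"],s["eef_pos"],s["force"])
```

```text
6.6833 [ 603.02248203 -104.26749672   77.2712091 ] [ 0.4933479  -0.4812455  -0.16893092]
```

View pics/top4.png

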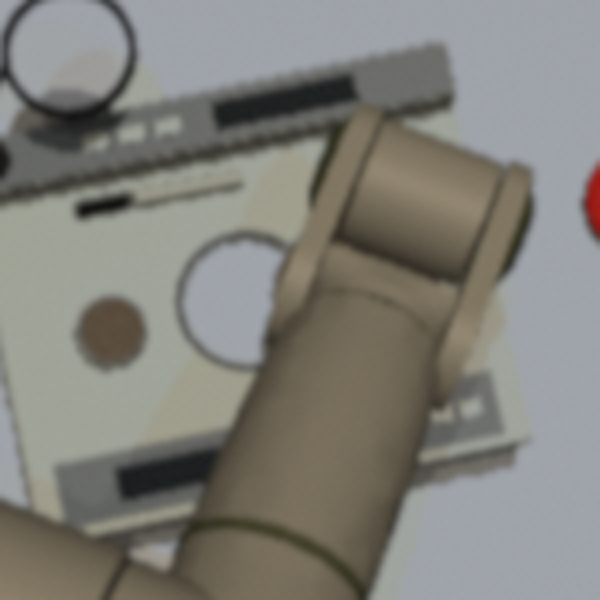

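View pics/side4.png

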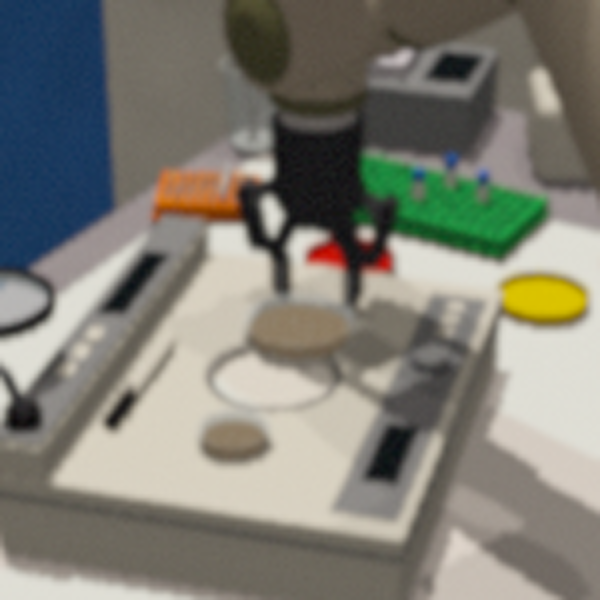

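Run:
```python
from h import *
Rm=rot(); t=ctrl.sense()["eef_pos"]
for uv,z in [((299.1,176.4),87),((293.2,189.2),75)]:
    w=ray("side",[uv],z)[0]; print(w.round(1),(Rm.T@(w-t)).round(1))
b=[r for r in ctrl.boxes_of("side","dish")]
for r in b: print(round(r["score"],2),c2w("side",r["centre"]).round(1))
for r in ctrl.pinpoint("side","dish"): print(round(r["score"],2),c2w("side",r["centre"]).round(1))
```

```text
[589.  -47.1  87. ] [-2.5 -9.7 58.8]
[575.4  15.3  75. ] [ -3.5   2.3 122.7]
0.62 [592.9 -46.3  87.2]
0.58 [ 479.2 -317.2   10.1]
0.47 [ 314.4 -184.7   14.7]
0.83 [596.2 -55.8  73.1]
0.83 [ 485.7 -328.5   -5.1]
0.75 [ 305.5 -207.2    0.4]
0.47 [ 677.6 -304.6   -5.7]
```

drive_tool([
  [0,0,0.004],
  [0,0,0.005],
  [0,0,0.005],
  [0,0,0.005],
  [0,0,0.005],
  [0,0,0.005],
  [0,0,0.005],
  [0,0,0.005],
  [0,0,0.004],
  [0,0,0.004],
  [0,0,0.003],
  [0,0,0.002],
  [0,0,0],
], gripper=[0.4,0.4,0.4,0.4,0.4,0.4,0.4,0.4,0.4,0.4,0.4,0.4,0.4], turn=[0,0,0,0,0,0,0,0,0,0,0,0,0])

```text
time_s: 7.87
eef_pos: [592.7, -53.0, 77.3]
ee_rot: [0.704, -0.704, -0.07, 0.07]
force: [0.2, -2.0, 0.2]
grip_width: 0.604
```

Run:
```python
from h import *
show("side","side5",(295,180),50)
s=ctrl.sense(); print(s["time_s"],s["eef_pos"],s["force"])
for r in ctrl.boxes_of("side","dish"): print(round(r["score"],2),c2w("side",r["centre"]).round(1))
```

```text
7.9167 [592.77327414 -53.26857229  77.2958635 ] [-0.20966449  0.61809938 -0.02267915]
0.8 [580.5   5.1  85.4]
0.67 [ 480.3 -318.7   11.4]
0.62 [ 311.6 -187.2   11.7]
```

View pics/side5.png

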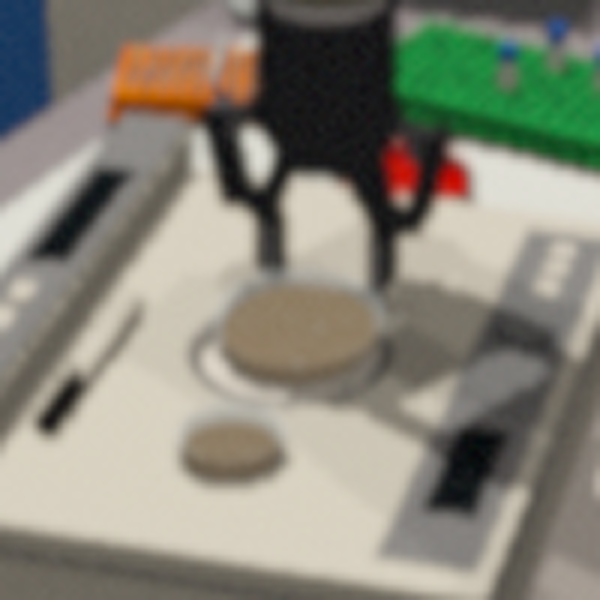

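drive_tool([
  [0,0,0.003],
  [0,0,0.003],
  [0,0,0.003],
  [0,0,0.001],
  [0,0,0],
], gripper=[0.4,0.4,0.4,0.4,0.4], turn=[0,0,0,0,0])

```text
time_s: 8.38
eef_pos: [590.8, -43.2, 77.3]
ee_rot: [0.704, -0.704, -0.07, 0.07]
force: [0.7, 0.9, -0.6]
grip_width: 0.603
```

Run:
```python
from h import *
show("side","side6",(295,180),50)
s=ctrl.sense(); print(s["time_s"],s["eef_pos"],s["force"])
for r in ctrl.boxes_of("side","dish"): print(round(r["score"],2),c2w("side",r["centre"]).round(1))
```

```text
8.4333 [590.82729674 -43.4312815   77.33469446] [ 0.04118015  0.01202724 -0.27999997]
0.77 [579.5  14.7  81.9]
0.76 [ 308.1 -189.    12.3]
0.52 [ 477.6 -320.6   10.7]
0.4 [ 656.1 -307.8   15.5]
```

View pics/side6.png

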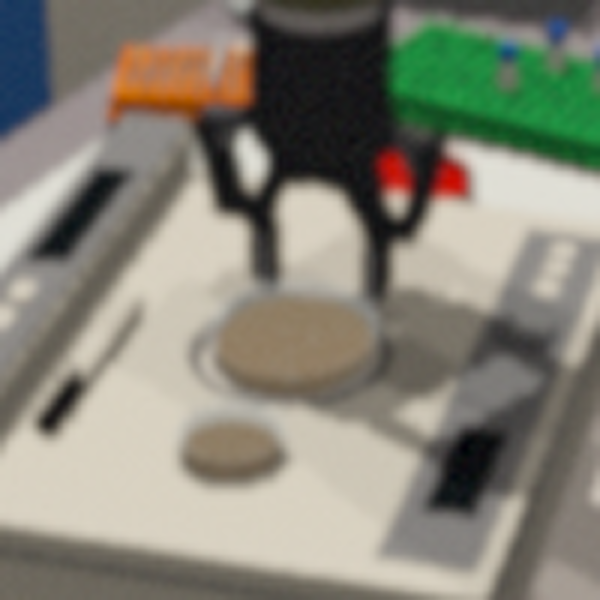

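drive_tool([
  [0,0,0.002],
  [0,0,0.002],
  [0,0,0.001],
  [0,0,0],
], gripper=[0.4,0.4,0.4,0.4], turn=[0,0,0,0])

```text
time_s: 8.82
eef_pos: [589.8, -38.4, 77.3]
ee_rot: [0.704, -0.704, -0.07, 0.07]
force: [0.3, 0.2, -0.1]
grip_width: 0.602
```

Run:
```python
from h import *
show("side","side7",(295,180),50)
s=ctrl.sense(); print(s["time_s"],s["eef_pos"],s["force"])
for r in ctrl.boxes_of("side","dish"): print(round(r["score"],2),c2w("side",r["centre"]).round(1))
```

```text
8.8667 [589.844141   -38.53355827  77.33396066] [0.77915729 0.14709384 0.31450415]
0.89 [578.9  16.4  82.7]
0.65 [ 308.  -188.9   13.6]
0.58 [ 479.6 -315.9   10.7]
0.51 [ 656.2 -308.2   11.7]
```

View pics/side7.png

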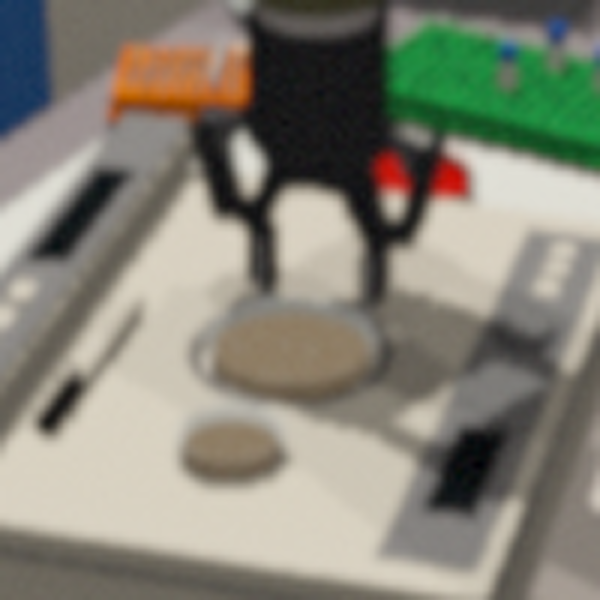

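```bash
cat >> h.py <<'E'
def cloud(cam,d):
    P=ctrl.camera_params(cam); f=200/np.tan(np.radians(P["fovy"])/2)
    K=np.array([[f,0,P["cx"]],[0,f,P["cy"]],[0,0,1.]])
    v,u=np.mgrid[:400,:640]; n=cv2.undistortPoints(np.c_[u.ravel(),v.ravel()].astype(float).reshape(-1,1,2),K,np.array(P["distortion"],float)).reshape(400,640,2)
    c=np.dstack([n*d[...,None],d]); M=np.linalg.inv(np.array(P["view"])); return c@M[:3,:3].T+M[:3,3]
def plane(W):
    from scipy import linalg
    A=np.c_[W[:,0]-580,W[:,1]-8,np.ones(len(W))]
    c=linalg.lstsq(A,W[:,2])[0]; return c,np.std(A@c-W[:,2])
E
python3 - <<'E'
from h import *
p,d=ctrl.capture("side"); W=cloud("side",d)
r=np.hypot(W[...,0]-580,W[...,1]-10)
m=(r<30)&(d>0); print(m.sum(),plane(W[m]))
g=(r>56)&(r<75)&(d>0)&(abs(W[...,2]-75)<8); g&=(W[...,1]>-30)&(W[...,1]<60); print(g.sum(),plane(W[g]))
E
```

```text
916 (array([-7.47040321e-02,  2.77504586e+00,  2.53260516e+02]), np.float64(83.82770179618994))
193 (array([-8.31739795e-04, -1.39624141e-03,  7.34017944e+01]), np.float64(1.4706324901196441))
```

Run:
```python
from h import *
p,d=ctrl.capture("side"); W=cloud("side",d)
r=np.hypot(W[...,0]-580,W[...,1]-10)
for R0 in (25,35):
    m=(r<R0)&(d>0)&(W[...,2]<105); print(m.sum(),plane(W[m]))
m=(r<44)&(d>0)&(W[...,2]<105)
for y0 in range(-35,55,10):
    k=m&(abs(W[...,1]-y0)<5); print(y0,k.sum(),np.median(W[k][:,2]) if k.any() else 0)
```

```text
103 (array([-1.04126346e-02,  1.04096351e-02,  8.17576587e+01]), np.float64(1.47457465266756))
195 (array([2.55308313e-03, 2.47987548e-03, 8.16604366e+01]), np.float64(1.5390342064160207))
-35 4 81.18566322081125
-25 27 81.30828801522966
-15 35 81.38138567484668
-5 39 81.40891961283842
5 44 81.57913049828716
15 46 81.56610053898117
25 45 81.75247957695149
35 39 81.00884300211419
45 53 79.97619238138066
```

drive_tool([
  [0,0,-0.005],
  [0,0,-0.01],
  [0,-0.01,0],
  [0,-0.015,0],
  [0,-0.015,0],
  [0,-0.01,0],
  [-0.0145,0,0.0013],
  [-0.0145,0,0.0013],
  [-0.0145,0,0.0013],
  [-0.0145,0,0.0013],
  [-0.0145,0,0.0013],
  [-0.0145,0,0.0013],
  [-0.0145,0,0.0013],
  [-0.0145,0,0.0013],
  [0,0,0],
  [0,0,0],
], gripper=[0.4,0.4,0.4,0.4,0.4,0.4,1,1,1,1,1,1,1,1,1,1], turn=[0,0,0,0,0,0,0,0,0,0,0,0,0,0,0,0])

```text
time_s: 10.35
eef_pos: [477.3, -66.3, 128.0]
ee_rot: [-0.704, 0.704, 0.07, -0.069]
force: [0.1, 0.8, 0.5]
grip_width: -0.004
```

Run:
```python
from h import *
show("side","side8",(310,180),50)
s=ctrl.sense(); print(s["time_s"],s["eef_pos"],s["force"],s["grip_width"])
print(rot().T@(np.array([477,-66,84])-s["eef_pos"]))
for r in ctrl.pinpoint("side","key_top"): print(round(r["score"],2),c2w("side",r["centre"]).round(1))
```

```text
10.4 [477.69631201 -66.25852256 127.82911861] [ 0.78192595  0.0331459  -0.46080605] -0.0005794242325046339
[-0.67877524 43.82818902  0.41525176]
0.57 [476.  -63.3  84.1]
```

View pics/side8.png

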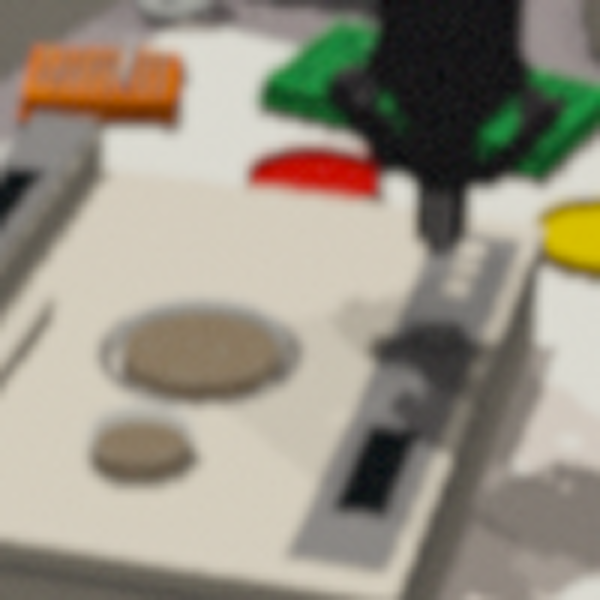

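drive_tool([
  [0,0.012,0],
  [0,0.012,0],
  [0,0.01,0],
  [0,0.005,0],
  [0,0.003,0],
  [0,0.001,0],
  [0,0,0],
  [0,0,0],
], gripper=[1,1,1,1,1,1,1,1], turn=[0,0,0,0,0,0,0,0])

```text
time_s: 11.12
eef_pos: [477.3, -66.1, 84.7]
ee_rot: [-0.704, 0.704, 0.07, -0.07]
force: [0.0, 0.6, -0.4]
grip_width: 0.002
```

drive_tool([
  [0,0.001,0],
  [0,0.001,0],
  [0,0,0],
  [0,0,0],
], gripper=[1,1,1,1], turn=[0,0,0,0])

```text
time_s: 11.45
eef_pos: [477.3, -66.1, 82.6]
ee_rot: [-0.703, 0.704, 0.07, -0.07]
force: [0.0, -1.2, 2.4]
grip_width: -0.002
```

drive_tool([
  [0,0.001,0],
  [0,0.001,0],
  [0,0,0],
  [0,0,0],
], gripper=[1,1,1,1], turn=[0,0,0,0])

```text
time_s: 11.78
eef_pos: [477.3, -66.1, 80.5]
ee_rot: [-0.704, 0.704, 0.07, -0.07]
force: [1.4, 0.3, 2.5]
grip_width: -0.001
```

drive_tool([
  [0,0.001,0],
  [0,0,0],
  [0,0,0],
], gripper=[1,1,1], turn=[0,0,0])

```text
time_s: 12.03
eef_pos: [477.3, -66.1, 79.4]
ee_rot: [-0.704, 0.704, 0.07, -0.07]
force: [2.4, -1.0, 3.8]
grip_width: 0.004
```

drive_tool([
  [0,0.001,0],
  [0,0,0],
  [0,0,0],
], gripper=[1,1,1], turn=[0,0,0])

```text
time_s: 12.28
eef_pos: [477.3, -66.1, 78.9]
ee_rot: [-0.703, 0.704, 0.07, -0.07]
force: [0.7, 0.3, 10.8]
grip_width: 0.001
```

drive_tool([
  [0,0.0005,0],
  [0,0,0],
  [0,0,0],
], gripper=[1,1,1], turn=[0,0,0])

```text
time_s: 12.53
eef_pos: [477.3, -66.1, 78.8]
ee_rot: [-0.703, 0.704, 0.07, -0.07]
force: [-1.2, 1.4, 15.1]
grip_width: -0.0
```

drive_tool([
  [0,-0.003,0],
  [0,-0.004,0],
  [0,-0.005,0],
  [0,-0.01,0],
  [0,-0.02,0],
  [0,-0.02,0],
  [0,-0.02,0],
  [0,-0.02,0],
  [0,-0.02,0],
  [0,0,-0.03],
  [0,0,-0.03],
  [0,0,-0.03],
  [0,0,-0.03],
  [0,0,-0.03],
  [0,0,-0.03],
  [0,0,-0.02],
], gripper=[1,1,1,1,1,1,1,1,1,1,1,1,1,1,1,1], turn=[0,0,0,0,0,0,0,0,0,0,0,0,0,0,0,0])

```text
time_s: 13.87
eef_pos: [516.1, -264.3, 199.9]
ee_rot: [0.704, -0.704, -0.069, 0.07]
force: [0.1, 0.1, 1.1]
grip_width: 0.005
```

Run:
```python
from h import *
p,d=show("side","side9",(300,180),50)
W=cloud("side",d); r=np.hypot(W[...,0]-580,W[...,1]-10)
m=(r<25)&(d>0)&(W[...,2]<105); print(m.sum(),plane(W[m]))
p,d=show("top","top9",(306,184),75)
W=cloud("top",d)
for nm,c,R0 in [("dish",(580,8),25),("key",(477,-66),9)]:
    r=np.hypot(W[...,0]-c[0],W[...,1]-c[1]); m=(r<R0)&(d>0); print(nm,m.sum(),np.median(W[m][:,2]) if m.any() else 0)
r=np.hypot(W[...,0]-580,W[...,1]-8); m=(r>53)&(r<62)&(d>0);print("deck",np.median(W[m][:,2]))
for q in ("small_dish","marker","dish","key_top"):
  for r in ctrl.pinpoint("top",q): print(q,round(r["score"],2),c2w("top",r["centre"]).round(1))
s=ctrl.sense(); print(s["time_s"],s["eef_pos"],s["force"])
```

```text
98 (array([ 1.73213399e-03, -2.02953476e-02,  8.12338762e+01]), np.float64(1.335847491160892))
dish 209 82.7201300630752
key 28 83.76672285712016
deck 74.91895086007389
marker 0.69 [662.9  80.2  73. ]
marker 0.61 [582.7   7.9  -1.3]
dish 0.69 [580.6   8.2  69.2]
dish 0.63 [ 678.9 -304.2   -2.5]
dish 0.61 [ 3.069e+02 -2.090e+02  2.000e-01]
dish 0.58 [ 3.248e+02 -3.423e+02 -1.000e-01]
dish 0.51 [ 480.  -326.4    2.4]
key_top 0.6 [482.4 -64.3  83.4]
14.1667 [ 516.19192624 -260.96062057  200.02351173] [ 0.55831382  0.60896804 -0.45706729]
```

View pics/top9.png

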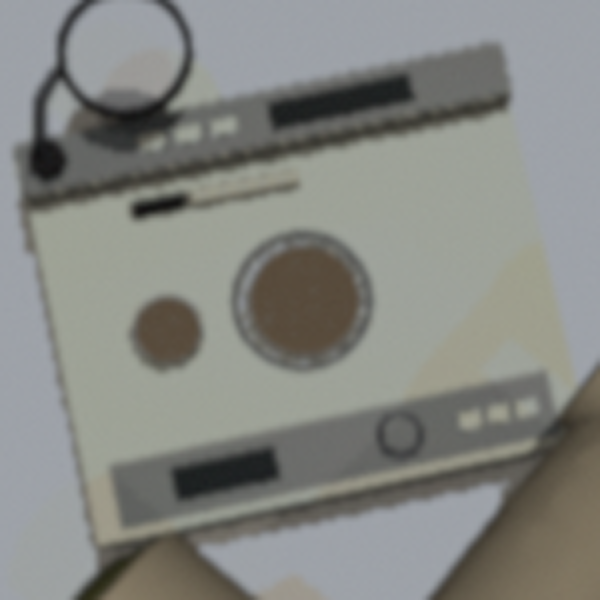

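View pics/side9.png

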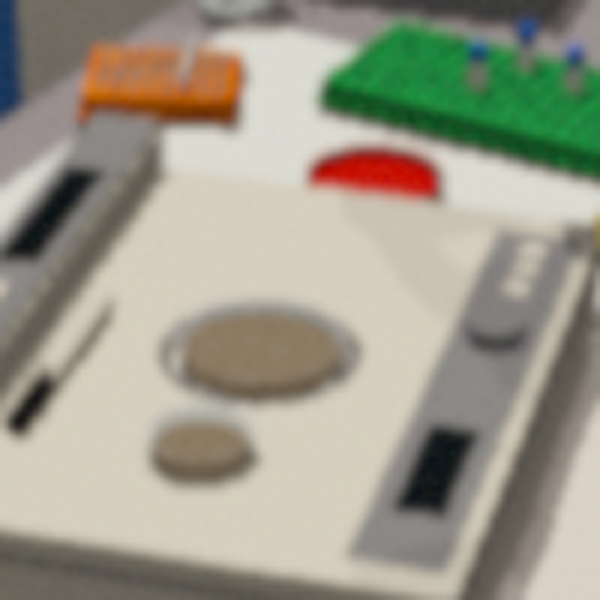

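Run:
```python
from h import *
print(np.abs(ctrl.sense()["dq"]).max()); print(ctrl.finish_job())
```

```text
0.004776968368991475
the job is handed in; nothing more can be done
None
```

The large dish now sits flat in the well, and the round key was pushed fully down and has sprung back. The job was handed in at about 14 s of the 48 s allowed.

- **Dish:** I slid it across the deck with two half-open fingertips until it dropped in. From the top camera it is centred in the well, with its top 7.8 mm above the deck (8 mm expected). The side camera's depth readings show it lying flat.
- **Key:** I pressed it with the fingers shut until it met a hard stop. The tip was then at z ≈ 78.8 mm (79 mm expected when fully down), with a force of 15 N. After I backed off, its top measured 83.8 mm, which is fully up. Nothing in the pictures showed the light itself, so I judge that it switched on from the key's travel alone.
- **Other items:** In the last pictures the small dish and marker stand where they were. The pinpoint network missed the small dish in its last look, so that is from the picture. The stack read within about 4 mm of its first position. I did not check the pipette again, but the arm never went near it.
- **Disagreements:** In the last top view, the key's pinpoint was about 5 mm off my own measurement. The side camera placed things about 6 mm off in y and 1.5 mm low in height, so I relied on the top camera and on heights relative to the deck.

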